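Cover the roasting tin, send it into the bench oven and latch the door

ROBOT

A 7-joint arm with a two-finger parallel gripper is mounted at the origin on the work surface. World frame = base frame: x ahead of the robot, y to its left, z up, the work surface at z = 0. Lengths are in m, angles in rad, forces in N, time in s.
With the tool pointing down it reaches from about 0.425 to 0.875 m from the base axis. Payload 8.4 kg.
Tool frame: the origin (TCP) lies midway between the tips of the shut fingers; the grasp point (between the pads) lies tcp_to_grasp behind it (tcp_to_grasp is the distance from the TCP to the grasp point, in m); z points along the fingers, y is the line along which they close (so a half turn about z gives the same grasp; the last joint's range is limited). The gripper opens to 85 mm and grips with 20 to 120 N. Pads are 22 mm wide; open, the fingers measure 114 mm over their backs; the gripper's body (76 mm by 85 mm) begins 54 mm behind the grasp point. The pads swing forward as they close: fully open they stand 13 mm farther back than shut.
Start: joints at [1.165, 0.333, 0.04, 1.465, -0.013, 1.343, -0.059], TCP at [0.196, -0.62, 0.231] pointing down, gripper open.
Joint ranges: [-2.58, 2.58], [-0.38, 2.09], [-1.3, 1.39], [0.25, 2.4], [-1.5, 4.64], [0.08, 2.09], [-2.65, 2.65]. Speed limits (rad/s): [2.22, 2.22, 2.79, 2.79, 3.14, 3.14, 3.14].

INTERFACE

Orientations are given as a 3x3 rotation matrix whose columns are the frame's x, y, z axes.
In Python, from rig import * gives the robot as it stands.
- The arm moves only by the tool carry_out, never from a script. Its argument "moves" is one flat list of numbers, 6 for each row, row after row: the shift along the tool's x, y, z in mm, then the turn, a rotation vector about the tool's x, y, z in rad. In form: [dx, dy, dz, rx, ry, rz, dx, dy, dz, rx, ry, rz, ...]. A call has 1 to 20 rows; each row shifts and turns the commanded pose from where the row before left it, along the tool's axes as they then stand; what a row does not reach is not made up. A row lasts 1/12 s, in which the tool goes at most 41.7 mm and 7.16 degrees, less where a joint would pass 70% of its speed; a pose out of reach is approached as far as the arm can. A call is refused whole if a number of a shift passes 41.7 or a number of a turn 0.125, either way. A call with a gripper value outside its range is refused whole. "claw" is the finger opening in mm, from 0 to 85.4, set as the call begins (left out, the last holds). The fingers move at their own pace and stop on an object; "squeeze" is the grip in N (left out, the last holds). Time passes only in rows, so rows that do not move let the fingers close. It gives the time, the measured TCP pose, the force, the opening and the grip force at its end, in the units of the state.
- state(): the state, without advancing time (a new reading comes with each control period).
- snapshot(name): name is "scene" or "top"; returns the picture (480x640x3 uint8, red, green, blue); there is no depth.
- get_calibration(name): a dict with "fx", "fy", "cx", "cy" (pixels), "extrinsics" (4x4, takes a point from camera to world coordinates). Camera axes: x right, y up, looking along -z (the intrinsics and any distortion apply to the point x, -y, -z); pixel columns grow to the right and rows downward; lengths in m; the calibration is good to about 2 mm. A picture is of the moment at which its call begins. get_calibration takes no time and is no camera call.
- finish_job(): hands the job in; it is judged then, once.
Trained networks look in the newest picture that a camera, given by its name, has taken for a name from the list of things; names that differ only in an ending like _2 or _b are one class to them, and where a whole thing is asked for, a point or a joint stands for the part that bears it (a point fixed in the world has none). Each returns a list of dicts, best first, with "confidence" (0 to 1); they miss things now and then, are a little off and sometimes report something else, mostly with a low value. They report only what shows in the picture. A call takes as long as a camera call. They do not tell look-alikes from the thing itself.
- recognise(camera, name): "location" ([x, y, z] in m, in world coordinates, good to about 4 mm: the middle of the surface that is visible of it).
- silhouettes(camera, name): "mask" (480x640 bool, what is visible of it).
- spot_point(camera, name): "location" ([x, y, z] in m, in world coordinates, good to about 4 mm: a listed point, or the origin of a listed thing).
The state is a dict: "clock": time; "q": joint angles; "dq": joint speeds; "joint_torque": joint torques, N m; "eef_pos": TCP position; "eef_rot": TCP orientation; "wrist_force": force on the tool from outside, world axes, zero at the start; "wrist_torque": the same for the moment, N m; "grip_width": opening from 0.0 (shut) to 1.0 (fully open); "grip_force": force on a finger pad.
Only numpy, scipy, OpenCV 4.12 (cv2) and the standard library are available. Lean on these libraries where they do the work, as an engineer would, in place of code of your own. Each camera call takes 0.05 s, during which the arm holds its last target. There are 200 camera calls.

TASK

Put the roasting tin's own lid on it, squarely seated, where it stands on the pulled-out oven shelf; then push the shelf fully home and swing the oven door shut until it snaps past its catch and stays flush. The catch needs a firm push near the door's free edge, but do not slam the door or force anything, and leave everything else on the counter where it is.

Things in the scene. Friction and masses are not known exactly. Their poses are not given: they have to be found in the camera images.
- oven: Bench oven, brushed metal, fixed, 280 deep x 408 wide x 240 high. Origin on the counter, in the oven's front plane, under the middle of its opening; x points into the oven, y to the left as you face it, z up. The opening is 270 wide (y -135 to 135), z 45 to 218; right of it a control column (y -143 to -243).
- door (a joint): Angle of the oven door, rad: 0 = fully shut and flush, grows as it opens towards the robot (about 1.4 to 1.6 at the start). From about 0.05 a sprung roller catch stops a light push; 10 to 20 N at 220 mm from the hinge snaps past it, and the catch then holds the door at 0. The door stays where it is left.
- door_hinge (a point): Lower end of the door's upright hinge line, at the left edge of the opening (oven frame 0, 135, 45 mm). Its axes turn with the door: the door runs from here along -y to its free edge; -x is outward from its outer face. The door is a white hollow frame with a window, 270 wide, 190 high, 55 deep: the outer face lies 55 from the hinge line along -x.
- door_corner (a point): Outer upper corner of the door at its free edge: on the outer face, 270 from the hinge, 235 above the counter. Axes as door_hinge. A vertical bar handle stands 35 off the face, 240 from the hinge, from 72 to 158 above the counter; above it the face is plain.
- rack (a joint): How far the wire shelf is pulled out, m: 0 = fully home against its stop, about 0.15 to 0.16 at the start. It slides along the oven's x with about 3 N.
- rack_bar (a point): Middle of the steel push bar at the front of the wire shelf: 12 diameter, 120 long along the oven's y, 85 above the counter, 37 in front of the shelf's low front lip. When the shelf is home the bar still stands 37 in front of the oven's front plane (the hollow door takes it). Axes as the oven's.
- tin: Rectangular roasting tin, black enamel with cream inside, 120 (x) x 180 (y) x 55 high, walls 3, standing on the wire shelf (shelf surface 77 above the counter). Origin at the centre of its underside. Not to be grasped; it travels with the shelf.
- tin_lid: The tin's lid: black plate 126 (x) x 186 (y) x 6, under it a cream locating block 100 x 160 x 8 that drops inside the tin, on top a pale wooden grip 50 (x) x 16 (y) x 30 high. Origin at the centre of the block's underside: seated, it is 47 above the tin's origin; plate top at 14, grip top at 44. A half turn makes no difference.
- lid_grip (a point): Centre of the wooden grip of the tin's lid, 35 above the lid's origin; the fingers close across it along its y (16 wide).
- pot_lid: Round steel lid of 164 diameter with a black knob; belongs to the pot, not to the tin: leave it. Origin at the centre of its underside.
- pot: Round steel pot, 160 diameter, 100 high. Bystander; origin at the centre of its underside.
- plates: Stack of cream plates, 184 diameter, 42 high. Bystander; origin at the centre of its underside.
- tumbler: Drinking glass, 72 diameter, 100 high. Bystander; origin at the centre of its underside.
- oil: Green glass oil bottle, 64 diameter, 220 high. Bystander; origin at the centre of its underside.
- spoon: Steel spoon 200 long lying on the counter. Bystander; origin under its middle.
- bowl: White bowl, 130 diameter, 50 high. Bystander; origin at the centre of its underside.
Not all that is in view belongs to the job. Leave any purple look-alike of the tin_lid alone.

How it is judged:
On the way, in this order (a step that is already met when the one before it is completed fails the run):
1. the tin's own lid is seated on the tin and let go (horizontal distance between tin_lid and tin below 0.012 m and z of tin_lid in the frame of tin between 0.042 and 0.052 m and angle between the z axis of tin_lid and the z axis of tin, either way round below 0.05 rad and angle between the y axis of tin_lid and the y axis of tin, either way round below 0.15 rad and contact force between the fingers and tin_lid below 0.5 N), for 0.2 s.
2. the shelf is pushed fully home with the covered tin on it, the door still open (value of joint rack below 0.008 m and x of tin in the frame of oven above 0.05 m and z of tin in the frame of oven above 0.07 m and angle between tin's own z axis and vertical below 0.05 rad and horizontal distance between tin_lid and tin below 0.012 m and z of tin_lid in the frame of tin between 0.042 and 0.052 m and angle between the z axis of tin_lid and the z axis of tin, either way round below 0.05 rad and angle between the y axis of tin_lid and the y axis of tin, either way round below 0.15 rad and value of joint door above 0.3 rad), for 0.2 s.
3. the door has snapped past its catch and sits flush (value of joint door below 0.02 rad), for 0.2 s.
At the end, for the whole second after the job is handed in: The tin's lid sits level in the tin (centred within 12 mm, turned less than 0.15 rad, its block inside the tin), the tin stands upright in the oven on the shelf, the shelf is within 8 mm of its home stop, the door is past its catch and within 0.02 rad of fully shut, and all is at rest (horizontal distance between tin_lid and tin below 0.012 m and z of tin_lid in the frame of tin between 0.042 and 0.052 m and angle between the z axis of tin_lid and the z axis of tin, either way round below 0.05 rad and angle between the y axis of tin_lid and the y axis of tin, either way round below 0.15 rad and value of joint rack below 0.008 m and x of tin in the frame of oven above 0.05 m and z of tin in the frame of oven above 0.07 m and angle between tin's own z axis and vertical below 0.05 rad and value of joint door below 0.02 rad and linear speed of each of tin_lid, tin below 0.02 m/s); the robot touches nothing.
It fails at once if the door is slammed: it still swings faster than 1.5 rad/s as it comes up to the catch (velocity of joint door below -1.5 rad/s and value of joint door between 0.08 and 0.5 rad).
It fails at once if the door, shelf or oven is forced: pressed with more than 50 N (contact force between the arm and oven above 50 N).
It fails at once if a bystander (pot, pot lid, plates, glass, oil bottle, spoon, bowl) is moved more than 30 mm (distance of any of pot_lid, pot, plates, tumbler, oil, spoon, bowl from where it was at the start of the episode above 0.03 m).
It fails at once if the glass or the bottle is tipped over (angle between any of tumbler, oil's own z axis and vertical above 0.5 rad).
It also fails if it takes over 72 s, if anything falls off the work surface, if the arm or the gripper's body presses on something with over 40 N, if the wrist force passes 120 N, or if a joint passes its speed limit or range.

## Working session

There is one attempt and no reset: what is moved stays moved. The work goes in short steps, Python scripts to look and compute and a tool call to move; the robot and the scene stay as the last step left them, time stands still between calls to the robot, and variables do not carry over. Pictures are saved under pics/ and viewed, at most 10 in all, crops included, and the job is handed in when it is done.

Besides the shell and the picture viewer there is one more tool, called after "Emit:" as name(argument=value, ...) on one line, values as JSON. carry_out: Moves the arm, as the interface text tells. Its arguments: {"type":"object","properties":{"moves":{"type":"array"},"claw":{"type":"number"},"squeeze":{"type":"number"}},"required":["moves"]}

```bash
mkdir -p pics; python3 - <<'E'
from rig import *
import cv2,numpy as np
a=snapshot("scene");b=snapshot("top")
cv2.imwrite("pics/s.png",a[:,:,::-1]);cv2.imwrite("pics/t.png",b[:,:,::-1])
np.set_printoptions(precision=4,suppress=True)
for n in ["tin_lid","lid_grip","tin","rack_bar","door_hinge","door_corner","oven","pot","oil","tumbler","plates","pot_lid","bowl","spoon"]:
  for c in ["scene","top"]:
    print(n,c,[(np.round(d["location"],4).tolist(),round(d["confidence"],2)) for d in spot_point(c,n)[:3]])
s=state();print(s["clock"],s["eef_pos"],s["eef_rot"])
E
```

```text
tin_lid scene [([0.2294, -0.3463, -0.0016], 0.81), ([0.452, -0.3658, 0.0033], 0.75), ([0.4497, -0.3655, 0.033], 0.46)]
tin_lid top [([0.4535, -0.366, 0.0019], 0.77), ([0.2311, -0.3468, 0.0011], 0.66)]
lid_grip scene [([0.4517, -0.3661, 0.0352], 0.97), ([0.2302, -0.343, 0.0366], 0.68)]
lid_grip top [([0.2304, -0.352, 0.0379], 0.87), ([0.4519, -0.3617, 0.0325], 0.84)]
tin scene [([0.6147, -0.04, 0.0756], 0.8), ([0.6597, -0.47, 0.0009], 0.58), ([0.4834, 0.3886, 0.0029], 0.31)]
tin top [([0.6129, -0.0407, 0.079], 0.89), ([0.6594, -0.4718, 0.0016], 0.44)]
rack_bar scene [([0.4967, -0.0105, 0.087], 0.83)]
rack_bar top [([0.4995, -0.0095, 0.0846], 0.86), ([0.488, 0.386, -0.0], 0.58)]
door_hinge scene [([0.7069, 0.1014, 0.0447], 0.57)]
door_hinge top [([0.7083, 0.1058, 0.0458], 0.75)]
door_corner scene [([0.4429, 0.1762, 0.2353], 0.72), ([0.4496, -0.3627, 0.0341], 0.34)]
door_corner top [([0.4421, 0.1796, 0.2332], 0.93), ([0.6366, 0.5049, 0.0029], 0.51), ([0.5459, -0.5731, 0.0023], 0.39)]
oven scene []
oven top [([0.6862, -0.0315, 0.0019], 0.71), ([0.6098, -0.0425, 0.0826], 0.5)]
pot scene [
[... 155 characters left out ...]
cene [([0.6386, 0.5029, 0.0041], 0.76)]
oil top [([0.6368, 0.5075, 0.0025], 0.65)]
tumbler scene [([0.5471, -0.5774, 0.0015], 0.7)]
tumbler top [([0.5495, -0.5751, 0.0027], 0.92)]
plates scene [([0.7018, 0.3828, -0.0012], 0.65), ([0.4837, 0.389, -0.0027], 0.56)]
plates top [([0.7079, 0.3862, -0.0022], 0.93)]
pot_lid scene [([0.4832, 0.3885, 0.0037], 0.82)]
pot_lid top [([0.4865, 0.3865, 0.0022], 0.62)]
bowl scene [([0.4389, -0.5578, 0.0003], 0.79)]
bowl top [([0.4366, -0.5583, -0.0021], 0.95)]
spoon scene [([0.4621, 0.556, 0.002], 0.94)]
spoon top [([0.4576, 0.556, -0.0035], 0.82)]
1.5 [ 0.1963 -0.6196  0.2313] [[ 0.9533  0.302  -0.0001]
 [ 0.302  -0.9533  0.0001]
 [-0.     -0.0001 -1.    ]]
```

View pics/s.png

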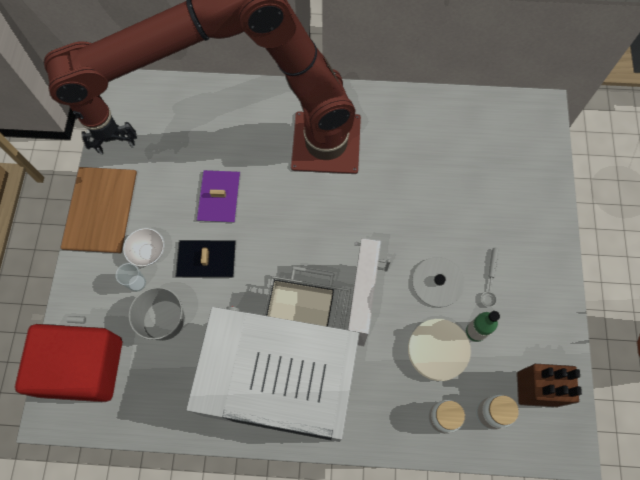

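View pics/t.png

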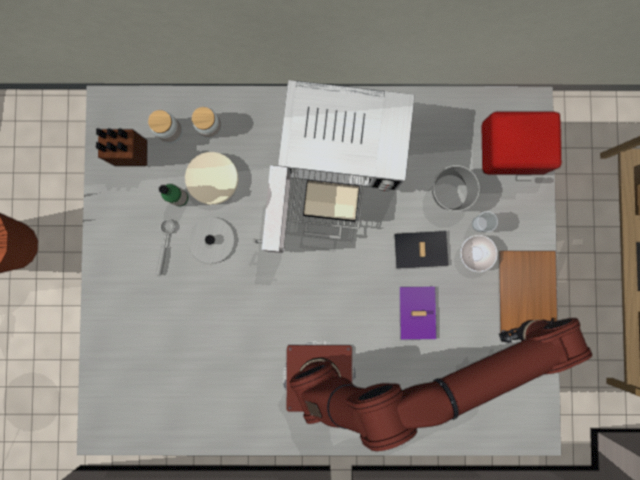

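The black lid, pixel (205,258) in scene and (422,250) in top, is the real one. The purple decoy is at (218,196) and (418,313). The tin is open on the shelf at (300,303) in scene and (331,201) in top, and the door stands open on the left of the oven. Next I'll measure yaw.

```bash
cat > h.py <<'E'
from rig import *
import rig,cv2,numpy as np
np.set_printoptions(precision=4,suppress=True)
def toplane(cam,px,z):
    c=get_calibration(cam);K=np.array([[c["fx"],0,c["cx"]],[0,c["fy"],c["cy"]],[0,0,1]])
    D=np.array(c.get("distortion",np.zeros(5)),float)
    u=cv2.undistortPoints(np.array(px,float).reshape(-1,1,2),K,D).reshape(-1,2)
    E=np.array(c["extrinsics"]);d=np.c_[u[:,0],-u[:,1],-np.ones(len(u))]@E[:3,:3].T;o=E[:3,3]
    return (o+d*((z-o[2])/d[:,2])[:,None])[:,:2]
def rects(cam,name,z):
    for m in silhouettes(cam,name)[:3]:
        cs,_=cv2.findContours(m["mask"].astype(np.uint8),0,2)
        k=max(cs,key=cv2.contourArea)
        p=toplane(cam,k.reshape(-1,2),z).astype(np.float32)
        (c,wh,a)=cv2.minAreaRect(p*1000); print(name,cam,round(m["confidence"],2),"c",np.round(c,1),"wh",np.round(wh,1),"ang",round(a,1),"rad",round(np.deg2rad(a),3))
E
python3 - <<'E'
from h import *
print(get_calibration("top").keys(), [(k,getattr(rig,k)) for k in dir(rig) if "grasp" in k.lower()], list(state().keys())[-3:])
for c in ["top","scene"]:
    snapshot(c)
    rects(c,"tin_lid",0.014); rects(c,"tin",0.132); rects(c,"oven",0.24); rects(c,"lid_grip",0.044);rects(c,"door",0.235)
    for n in ["lid_grip","tin","rack_bar","door_corner","door_hinge"]: print(n,[np.round(d["location"],4).tolist() for d in spot_point(c,n)[:2]])
E
```

```text
dict_keys(['fx', 'fy', 'cx', 'cy', 'extrinsics']) [('tcp_to_grasp', 0.0187)] ['wrist_torque', 'grip_force', 'grip_width']
tin_lid top 0.93 c [ 454.3 -361. ] wh [133.6 189.2] ang 1.7 rad 0.029
tin_lid top 0.92 c [ 233.1 -346.2] wh [187.8 127.1] ang 1.4 rad 0.024
tin top 0.67 c [614.  -39.2] wh [179.7 124.6] ang 84.2 rad 1.47
oven top 0.7 c [573.5 149. ] wh [ 97. 274.] ang 85.5 rad 1.493
oven top 0.6 c [691.9 -57.4] wh [428.5 588.9] ang 78.0 rad 1.361
lid_grip top 0.68 c [ 453.8 -356.1] wh [123.7 182.4] ang 3.1 rad 0.055
lid_grip top 0.56 c [ 233.8 -341.7] wh [122.1 180.6] ang 89.7 rad 1.565
lid_grip top 0.36 c [ 672.6 -481. ] wh [159.9 157.6] ang 77.5 rad 1.353
door top 0.76 c [574.2 149.3] wh [ 97.3 274.9] ang 85.5 rad 1.492
lid_grip [[0.232, -0.3535, 0.0374], [0.4519, -0.3626, 0.0376]]
tin [[0.6133, -0.0412, 0.0813], [0.6588, -0.4708, 0.0014]]
rack_bar [[0.5021, -0.0101, 0.0861]]
door_corner [[0.4425, 0.1837, 0.2332], [0.6112, -0.0402, 0.0795]]
door_hinge [[0.7097, 0.0993, 0.0464]]
tin_lid scene 0.78 c [ 231.6 -349.2] wh [186.3 125.6] ang 0.6 rad 0.011
tin_lid scene 0.68 c [ 455.5 -363.2] wh [126.  186.4] ang 3.5 rad 0.061
tin scene 0.94 c [611.7 -40.2] wh [185.2 115.9] ang 83.2 rad 1.453
tin scene 0.47 c [531.7 -21.4] wh [156.1  50.7] ang 83.3 rad 1.454
oven scene 0.87 c [701.6 -47.5] wh [463.4 553. ] ang 83.4 rad 1.456
lid_grip scene 0.89 c [ 465.2 -356. ] wh [123.8 182. ] ang 3.5 rad 0.061
lid_grip scene 0.65 c [ 243.3 -343. ] wh [186.1 125.2] ang 0.1 rad 0.001
lid_grip [[0.2297, -0.3445, 0.0387], [0.4492, -0.364, 0.0346]]
tin [[0.6127, -0.0416, 0.0745]]
rack_bar [[0.5003, -0.0086, 0.0859]]
door_corner [[0.4445, 0.1791, 0.2341]]
door_hinge [[0.7078, 0.1015, 0.0477], [0.7047, 0.3819, -0.0033]]
```

Emit:
carry_out(moves=[0, 0, 0, 0, 0, 0.0857, 0, 0, 0, 0, 0, 0.0857, 0, 0, 0, 0, 0, 0.0857, 22.4, -20.3, 5, 0, 0, 0, 22.4, -20.3, 5, 0, 0, 0, 22.4, -20.3, 5, 0, 0, 0, 22.4, -20.3, 5, 0, 0, 0, 22.4, -20.3, 5, 0, 0, 0, 22.4, -20.3, 5, 0, 0, 0, 22.4, -20.3, 5, 0, 0, 0, 22.4, -20.3, 5, 0, 0, 0, 22.4, -20.3, 5, 0, 0, 0, 22.4, -20.3, 5, 0, 0, 0, 22.4, -20.3, 5, 0, 0, 0, 22.4, -20.3, 5, 0, 0, 0, 0, 0, 0, 0, 0, 0, 0, 0, 0, 0, 0, 0], claw=85)

```text
clock: 4.02
eef_pos: [0.4541, -0.3611, 0.1711]
eef_rot: [[0.999, 0.054, -0.0], [0.054, -0.999, 0.001], [0.0, -0.001, -1.0]]
wrist_force: [0.1, -0.3, -0.2]
grip_width: 0.994
grip_force: 0.0
```

Emit:
carry_out(moves=[-2, 2, 25, 0, 0, 0, 0, 0, 25, 0, 0, 0, 0, 0, 25, 0, 0, 0, 0, 0, 25, 0, 0, 0, 0, 0, 20, 0, 0, 0, 0, 0, 20, 0, 0, 0, 0, 0, 11, 0, 0, 0, 0, 0, 0, 0, 0, 0, 0, 0, 0, 0, 0, 0])

```text
clock: 4.77
eef_pos: [0.4503, -0.3657, 0.0205]
eef_rot: [[0.999, 0.049, -0.0], [0.049, -0.999, 0.0], [-0.0, -0.0, -1.0]]
wrist_force: [-0.0, 0.3, 1.0]
grip_width: 0.998
grip_force: 0.0
```

Emit:
carry_out(moves=[0, 0, 0, 0, 0, 0, 0, 0, 0, 0, 0, 0, 0, 0, 0, 0, 0, 0, 0, 0, 0, 0, 0, 0, 0, 0, 0, 0, 0, 0, 0, 0, 0, 0, 0, 0, 0, 0, 0, 0, 0, 0, 0, 0, 0, 0, 0, 0], claw=0, squeeze=50)

```text
clock: 5.43
eef_pos: [0.4511, -0.3652, 0.0208]
eef_rot: [[0.999, 0.05, 0.001], [0.05, -0.999, -0.0], [0.001, 0.0, -1.0]]
wrist_force: [-0.2, 0.3, 6.0]
grip_width: 0.175
grip_force: 50.6
```

Emit:
carry_out(moves=[0, 0, -10, 0, 0, 0, 0, 0, -20, 0, 0, 0, 0, 0, -25, 0, 0, 0, 0, 0, -30, 0, 0, 0, 0, 0, -30, 0, 0, 0, 0, 0, -30, 0, 0, 0, 0, 0, -30, 0, 0, 0, 0, 0, -30, 0, 0, 0, 0, 0, -30, 0, 0, 0, 0, 0, -25, 0, 0, 0, 0, 0, 0, 0, 0, 0, 0, 0, 0, 0, 0, 0])

```text
clock: 6.43
eef_pos: [0.4511, -0.3653, 0.2819]
eef_rot: [[0.999, 0.05, 0.002], [0.05, -0.999, -0.001], [0.002, 0.002, -1.0]]
wrist_force: [0.2, -0.0, -1.9]
grip_width: 0.174
grip_force: 49.7
```

```bash
python3 - <<'E'
from h import *
for c in ["top","scene"]:
    a=snapshot(c); cv2.imwrite(f"pics/l_{c}.png",a[:,:,::-1])
    rects(c,"tin_lid",state()["eef_pos"][2]-0.0023)
    print([np.round(d["location"],4).tolist() for d in spot_point(c,"tin_lid")[:2]])
print(state()["eef_pos"])
E
```

```text
tin_lid top 0.69 c [ 452.6 -329.5] wh [123.7 121. ] ang 0.1 rad 0.002
tin_lid top 0.68 c [ 295.6 -270.7] wh [43.1 67.6] ang 89.7 rad 1.565
[[0.4533, -0.366, 0.2633], [0.2288, -0.3487, 0.0011]]
tin_lid scene 0.87 c [ 455.9 -363.2] wh [123.4 187.5] ang 3.5 rad 0.061
tin_lid scene 0.85 c [ 349.1 -287.9] wh [156.5 106.6] ang 0.8 rad 0.013
[[0.2291, -0.3497, -0.0025], [0.4527, -0.3654, 0.26]]
[ 0.4503 -0.3648  0.279 ]
```

View pics/l_top.png

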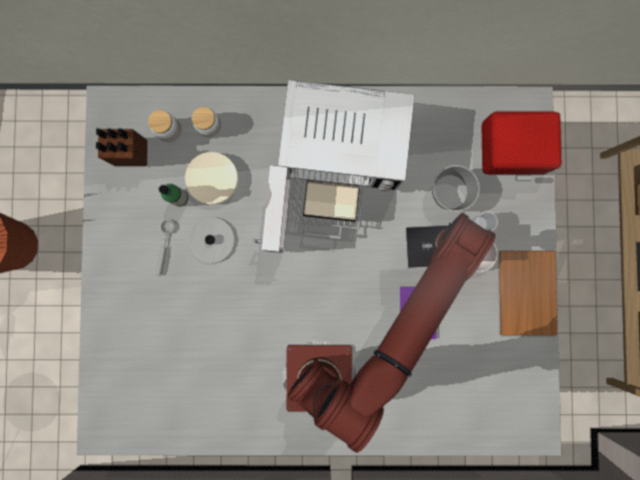

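Emit:
carry_out(moves=[0, 0, 0, 0, 0, 0.08, 0, 0, 0, 0, 0, 0.08, 4, -12, 0, 0, 0, 0, 9, -24, 0, 0, 0, 0, 9, -24, 0, 0, 0, 0, 9, -24, 0, 0, 0, 0, 9, -24, 0, 0, 0, 0, 9, -24, 0, 0, 0, 0, 9, -24, 0, 0, 0, 0, 9, -24, 0, 0, 0, 0, 9, -24, 0, 0, 0, 0, 9, -24, 0, 0, 0, 0, 9, -24, 0, 0, 0, 0, 9, -24, 0, 0, 0, 0, 9, -24, 0, 0, 0, 0, 9, -24, 0, 0, 0, 0, 3, -16, 0, 0, 0, 0, 0, 0, 0, 0, 0, 0, 0, 0, 0, 0, 0, 0])

```text
clock: 8.32
eef_pos: [0.6113, -0.0385, 0.2798]
eef_rot: [[0.994, -0.105, -0.001], [-0.105, -0.994, 0.001], [-0.001, -0.001, -1.0]]
wrist_force: [-0.5, -0.4, -1.5]
grip_width: 0.173
grip_force: 49.5
```

```bash
python3 - <<'E'
from h import *
s=state();print(s["eef_pos"],s["eef_rot"])
for c in ["top","scene"]:
    a=snapshot(c); cv2.imwrite(f"pics/m_{c}.png",a[:,:,::-1])
    rects(c,"tin_lid",s["eef_pos"][2]-0.0023)
    for n in["tin_lid","tin","lid_grip"]: print(n,[(np.round(d["location"],4).tolist(),round(d["confidence"],2)) for d in spot_point(c,n)[:2]])
E
```

```text
[ 0.6113 -0.0385  0.2798] [[ 0.9945 -0.1048 -0.001 ]
 [-0.1048 -0.9945  0.0007]
 [-0.0011 -0.0006 -1.    ]]
tin_lid top 0.96 c [621.2  33. ] wh [128.2  52.7] ang 0.1 rad 0.002
tin_lid top 0.68 c [ 250.  -303.8] wh [158.6 110. ] ang 0.1 rad 0.002
tin_lid [([0.2297, -0.3463, -0.0009], 0.89), ([0.4429, 0.1802, 0.2349], 0.43)]
tin []
lid_grip [([0.2317, -0.3539, 0.0378], 0.72)]
tin_lid scene 0.98 c [ 350.6 -287.5] wh [158.5 107.9] ang 0.9 rad 0.016
tin_lid scene 0.93 c [616.  -42.9] wh [183.7 124.8] ang 83.9 rad 1.464
tin_lid [([0.6122, -0.0433, 0.2627], 0.58)]
tin [([0.6119, -0.0388, 0.074], 0.67)]
lid_grip [([0.6087, -0.0437, 0.2906], 0.74)]
```

View pics/m_scene.png

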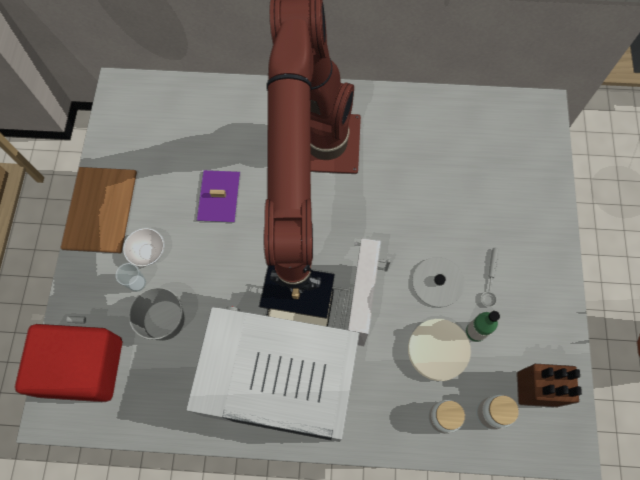

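The lid hangs squarely above the tin, about (297,292), clear of the door and oven. Lowering.

Emit:
carry_out(moves=[0, 1, 10, 0, 0, 0, 0, 0, 20, 0, 0, 0, 0, 0, 25, 0, 0, 0, 0, 0, 25, 0, 0, 0, 0, 0, 20, 0, 0, 0, 0, 0, 12, 0, 0, 0, 0, 0, 10, 0, 0, 0, 0, 0, 5, 0, 0, 0, 0, 0, 0, 0, 0, 0, 0, 0, 0, 0, 0, 0])

```text
clock: 9.65
eef_pos: [0.6118, -0.0417, 0.1541]
eef_rot: [[0.994, -0.11, 0.001], [-0.11, -0.994, 0.0], [0.001, -0.0, -1.0]]
wrist_force: [0.1, 0.4, -1.5]
grip_width: 0.179
grip_force: 49.5
```

Emit:
carry_out(moves=[0, 0, 2, 0, 0, 0, 0, 0, 2, 0, 0, 0, 0, 0, 2, 0, 0, 0, 0, 0, 1, 0, 0, 0, 0, 0, 0, 0, 0, 0, 0, 0, 0, 0, 0, 0])

```text
clock: 10.15
eef_pos: [0.6113, -0.0418, 0.1464]
eef_rot: [[0.994, -0.11, -0.0], [-0.11, -0.994, 0.0], [-0.0, 0.0, -1.0]]
wrist_force: [-0.5, -0.4, -0.8]
grip_width: 0.174
grip_force: 49.5
```

Emit:
carry_out(moves=[0, 0, 1, 0, 0, 0, 0, 0, 1, 0, 0, 0, 0, 0, 0.5, 0, 0, 0, 0, 0, 0, 0, 0, 0, 0, 0, 0, 0, 0, 0])

```text
clock: 10.57
eef_pos: [0.6118, -0.0418, 0.1448]
eef_rot: [[0.994, -0.11, 0.001], [-0.11, -0.994, -0.0], [0.001, 0.0, -1.0]]
wrist_force: [-1.5, -1.1, 6.6]
grip_width: 0.178
grip_force: 50.6
```

Contact at the expected seating height, so I'll release and rise.

Emit:
carry_out(moves=[0, 0, 0, 0, 0, 0, 0, 0, 0, 0, 0, 0, 0, 0, 0, 0, 0, 0, 0, 0, 0, 0, 0, 0, 0, 0, 0, 0, 0, 0, 0, 0, -15, 0, 0, 0, 0, 0, -25, 0, 0, 0, 0, 0, -30, 0, 0, 0, 0, 0, -30, 0, 0, 0, 0, 0, -30, 0, 0, 0, -20, 0, 0, 0, 0, 0, -30, 0, 0, 0, 0, 0, -30, 0, 0, 0, 0, 0, -30, 0, 0, 0, 0, 0, -30, 0, 0, 0, 0, 0, -30, 0, 0, 0, 0, 0, -30, 0, 0, 0, 0, 0, 0, 0, 0, 0, 0], claw=45)

```text
validation failed for argument at $.mo...
```

```bash
python3 - <<'E'
from h import *
s=state();print(s["eef_pos"],s["eef_rot"],s["q"],s["clock"])
for c in ["top","scene"]:
    a=snapshot(c); cv2.imwrite(f"pics/n_{c}.png",cv2.resize(a[150:350,180:420,::-1],None,fx=3,fy=3))
    rects(c,"tin_lid",0.138)
    for n in["tin_lid","rack_bar"]: print(n,[(np.round(d["location"],4).tolist(),round(d["confidence"],2)) for d in spot_point(c,n)[:2]])
E
```

```text
[ 0.6118 -0.0418  0.1448] [[ 0.9939 -0.1102  0.0013]
 [-0.1102 -0.9939 -0.0002]
 [ 0.0013  0.     -1.    ]] [ 0.2833  0.3415 -0.3541  1.6517  0.1267  1.1697 -1.7826] 10.5667
tin_lid top 0.87 c [622.6  28.1] wh [128.2  53.6] ang 0.1 rad 0.003
tin_lid top 0.63 c [ 240.3 -327.1] wh [171.2 118.7] ang 0.1 rad 0.002
tin_lid [([0.6133, -0.0434, 0.1226], 0.85), ([0.2293, -0.3474, 0.001], 0.67)]
rack_bar [([0.4979, -0.0111, 0.0829], 0.63)]
tin_lid scene 0.84 c [611.9 -42.2] wh [185.3 118.8] ang 83.8 rad 1.463
tin_lid scene 0.79 c [ 288.6 -320.1] wh [168.8 117.7] ang 1.1 rad 0.02
tin_lid scene 0.67 c [526.3  31.4] wh [68.4 34.2] ang 47.4 rad 0.827
tin_lid [([0.6145, -0.0427, 0.124], 0.65), ([0.2277, -0.3475, -0.0022], 0.65)]
rack_bar [([0.4982, -0.0111, 0.0845], 0.65)]
```

View pics/n_scene.png

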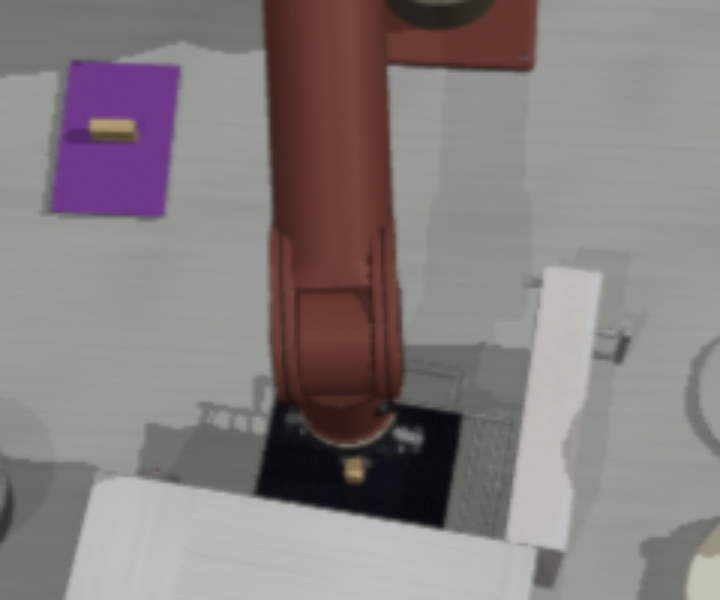

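The lid covers the tin squarely (crop 355,460), and its origin is 0.123 above the counter. The previous call was refused because I miscounted the rows.

Emit:
carry_out(moves=[0, 0, 0, 0, 0, 0, 0, 0, 0, 0, 0, 0, 0, 0, 0, 0, 0, 0, 0, 0, 0, 0, 0, 0, 0, 0, 0, 0, 0, 0, 0, 0, -15, 0, 0, 0, 0, 0, -25, 0, 0, 0, 0, 0, -30, 0, 0, 0, 0, 0, -30, 0, 0, 0, 0, 0, -10, 0, 0, 0], claw=45)

```text
clock: 11.8
eef_pos: [0.6128, -0.0416, 0.2587]
eef_rot: [[0.994, -0.11, 0.006], [-0.11, -0.994, -0.0], [0.006, -0.0, -1.0]]
wrist_force: [0.2, 0.4, 0.9]
grip_width: 0.527
grip_force: 0.0
```

Emit:
carry_out(moves=[-15, 0, 0, 0, 0, 0, -25, 0, 0, 0, 0, 0, -25, 0, 0, 0, 0, 0, -25, 0, 0, 0, 0, 0, -25, 0, 0, 0, 0, 0, -25, 0, 0, 0, 0, 0, -20, 0, 0, 0, 0, 0, -10, 0, 0, 0, 0, 0, 0, 0, 0, 0, 0, 0, 0, 0, 0, 0, 0, 0], claw=0)

```text
clock: 12.63
eef_pos: [0.4428, -0.0232, 0.2541]
eef_rot: [[0.994, -0.11, 0.001], [-0.11, -0.994, -0.0], [0.001, 0.0, -1.0]]
wrist_force: [0.7, 0.4, -0.1]
grip_width: 0.001
grip_force: 0.0
```

```bash
python3 - <<'E'
from h import *
s=state();print(s["eef_pos"],s["eef_rot"],s["q"],s["clock"])
for c in ["top","scene"]:
    a=snapshot(c); cv2.imwrite(f"pics/o_{c}.png",cv2.resize(a[150:350,200:440,::-1],None,fx=3,fy=3))
    rects(c,"tin_lid",0.138)
    for n in["tin_lid","rack_bar","door_corner","tin"]: print(n,[(np.round(d["location"],4).tolist(),round(d["confidence"],2)) for d in spot_point(c,n)[:2]])
E
```

```text
[ 0.4428 -0.0232  0.2541] [[ 0.9939 -0.1102  0.0011]
 [-0.1102 -0.9939 -0.0004]
 [ 0.0011  0.0003 -1.    ]] [ 0.3495 -0.0883 -0.3695  1.8855 -0.0323  1.3374 -1.6925] 12.6333
tin_lid top 0.78 c [ 241.9 -327.1] wh [174.5 118.8] ang 0.1 rad 0.002
tin_lid top 0.71 c [615.  -40.2] wh [188.1 126.5] ang 83.6 rad 1.459
tin_lid [([0.2284, -0.3443, -0.0001], 0.98), ([0.6144, -0.0464, 0.1232], 0.8)]
rack_bar [([0.5002, -0.0113, 0.0818], 0.86), ([0.6333, 0.5072, 0.0008], 0.33)]
door_corner []
tin []
tin_lid scene 0.79 c [ 289.8 -319.8] wh [178.5 119.2] ang 1.5 rad 0.027
tin_lid scene 0.57 c [610.2 -41.4] wh [188.4 119.5] ang 83.7 rad 1.461
tin_lid [([0.2311, -0.35, -0.0011], 0.91), ([0.6144, -0.0428, 0.1282], 0.75)]
rack_bar [([0.4983, -0.0094, 0.0859], 0.86)]
door_corner [([0.4428, 0.1781, 0.2353], 0.83), ([0.4851, 0.385, -0.0027], 0.68)]
tin []
```

View pics/o_scene.png

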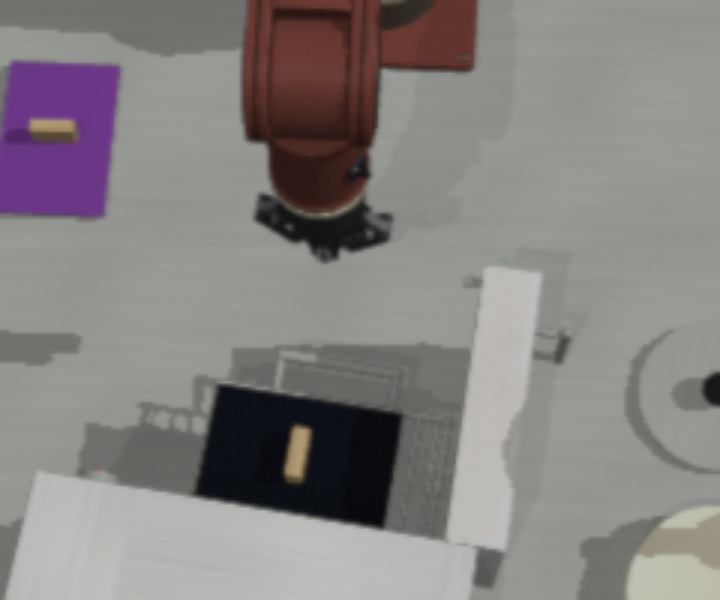

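The lid is squarely seated and released, grip at crop (298,453). The bar lies at about (340,360) in the crop, with the shut gripper in front of it. Next I'll descend in front of the bar.

Emit:
carry_out(moves=[0, -7, 10, 0, 0, 0, 0, -10, 20, 0, 0, 0, 0, 0, 25, 0, 0, 0, 0, 0, 25, 0, 0, 0, 0, 0, 25, 0, 0, 0, 0, 0, 25, 0, 0, 0, 0, 0, 25, 0, 0, 0, 0, 0, 20, 0, 0, 0, 0, 0, 8, 0, 0, 0, 0, 0, 0, 0, 0, 0, 0, 0, 0, 0, 0, 0])

```text
clock: 14.15
eef_pos: [0.4443, -0.0058, 0.0711]
eef_rot: [[0.994, -0.11, -0.0], [-0.11, -0.994, 0.0], [-0.0, -0.0, -1.0]]
wrist_force: [0.1, 0.7, 0.4]
grip_width: -0.002
grip_force: 0.0
```

Emit:
carry_out(moves=[10, 0, 0, 0, 0, 0, 12, 0, 0, 0, 0, 0, 0, 0, 0, 0, 0.1, 0, 0, 0, 0, 0, 0.1, 0, 9.8, 0, 2, 0, 0, 0, 5, 0, 1, 0, 0, 0, 5, 0, 1, 0, 0, 0, 8, 0, 1.6, 0, 0, 0, 9.8, 0, 2, 0, 0, 0, 9.8, 0, 2, 0, 0, 0, 9.8, 0, 2, 0, 0, 0, 9.8, 0, 2, 0, 0, 0, 9.8, 0, 2, 0, 0, 0])

```text
clock: 15.23
eef_pos: [0.5452, -0.0173, 0.0706]
eef_rot: [[0.974, -0.11, 0.197], [-0.108, -0.994, -0.022], [0.198, -0.0, -0.98]]
wrist_force: [-2.9, -0.4, 2.2]
grip_width: -0.001
grip_force: 1.5
```

Emit:
carry_out(moves=[9.8, 0, 2, 0, 0, 0, 9.8, 0, 2, 0, 0, 0, 9.8, 0, 2, 0, 0, 0, 9.8, 0, 2, 0, 0, 0, 9.8, 0, 2, 0, 0, 0, 9.8, 0, 2, 0, 0, 0, 7.8, 0, 1.6, 0, 0, 0, 5, 0, 1, 0, 0, 0, 0, 0, 0, 0, 0, 0])

```text
clock: 15.98
eef_pos: [0.6181, -0.0253, 0.0709]
eef_rot: [[0.974, -0.11, 0.199], [-0.108, -0.994, -0.022], [0.2, -0.001, -0.98]]
wrist_force: [0.4, 0.3, 0.6]
grip_width: 0.001
grip_force: 0.0
```

```bash
python3 - <<'E'
from h import *
s=state();print(s["eef_pos"],s["wrist_force"],s["clock"])
for c in ["top","scene"]:
    a=snapshot(c); cv2.imwrite(f"pics/p_{c}.png",cv2.resize(a[150:350,200:440,::-1],None,fx=3,fy=3))
    for n in["rack_bar","oven","door_hinge","door_corner"]: print(n,[(np.round(d["location"],4).tolist(),round(d["confidence"],2)) for d in spot_point(c,n)[:2]])
E
```

```text
[ 0.6181 -0.0253  0.0709] [0.4429 0.3285 0.5586] 15.9833
rack_bar [([0.6378, -0.0246, 0.086], 0.72)]
oven [([0.6876, -0.0323, 0.0012], 0.87)]
door_hinge [([0.7111, 0.1016, 0.0458], 0.65)]
door_corner [([0.4424, 0.1816, 0.2329], 0.8)]
rack_bar [([0.6354, -0.024, 0.0877], 0.58)]
oven []
door_hinge [([0.7045, 0.1035, 0.0468], 0.61), ([0.6369, 0.4997, 0.0052], 0.52)]
door_corner [([0.4456, 0.1796, 0.2367], 0.97)]
```

View pics/p_scene.png

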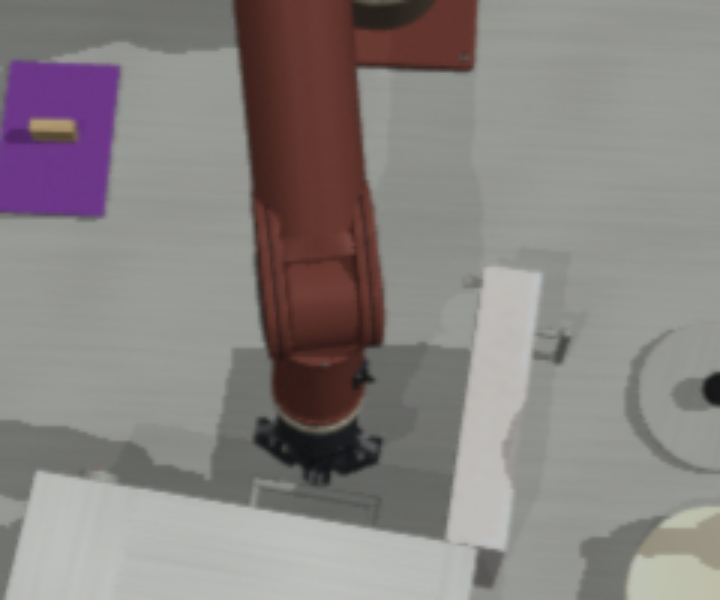

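The shelf is nearly in, with the bar at crop (315,490) and about 12–15 mm to go. I'll take it slowly.

Emit:
carry_out(moves=[2.9, 0, 0.6, 0, 0, 0, 2.9, 0, 0.6, 0, 0, 0, 2.9, 0, 0.6, 0, 0, 0, 2, 0, 0.4, 0, 0, 0, 2, 0, 0.4, 0, 0, 0])

```text
clock: 16.9
eef_pos: [0.6296, -0.0268, 0.0705]
eef_rot: [[0.974, -0.11, 0.197], [-0.108, -0.994, -0.022], [0.198, -0.0, -0.98]]
wrist_force: [-3.0, 1.4, 0.6]
grip_width: -0.003
grip_force: 1.2
```

Emit:
carry_out(moves=[2, 0, 0.4, 0, 0, 0, 2, 0, 0.4, 0, 0, 0])

```text
clock: 17.07
eef_pos: [0.6336, -0.0272, 0.0706]
eef_rot: [[0.974, -0.11, 0.197], [-0.108, -0.994, -0.022], [0.198, 0.0, -0.98]]
wrist_force: [-2.6, -0.0, -0.1]
grip_width: 0.003
grip_force: 1.2
```

Emit:
carry_out(moves=[2, 0, 0.4, 0, 0, 0, 1, 0, 0.2, 0, 0, 0])

```text
clock: 17.23
eef_pos: [0.6368, -0.0276, 0.0705]
eef_rot: [[0.974, -0.11, 0.197], [-0.108, -0.994, -0.022], [0.198, -0.0, -0.98]]
wrist_force: [-2.6, 0.4, 1.1]
grip_width: -0.001
grip_force: 1.2
```

Emit:
carry_out(moves=[2, 0, 0.4, 0, 0, 0, 1, 0, 0.2, 0, 0, 0])

```text
clock: 17.4
eef_pos: [0.6398, -0.0279, 0.0706]
eef_rot: [[0.974, -0.11, 0.197], [-0.108, -0.994, -0.022], [0.199, 0.0, -0.98]]
wrist_force: [-2.6, -0.0, -0.9]
grip_width: -0.0
grip_force: 1.3
```

Emit:
carry_out(moves=[1, 0, 0.2, 0, 0, 0, 1, 0, 0.2, 0, 0, 0])

```text
clock: 17.57
eef_pos: [0.6405, -0.028, 0.0703]
eef_rot: [[0.975, -0.11, 0.195], [-0.108, -0.994, -0.022], [0.196, 0.0, -0.981]]
wrist_force: [-12.0, 0.0, 5.6]
grip_width: 0.005
grip_force: 5.4
```

Emit:
carry_out(moves=[1, 0, 0.2, 0, 0, 0, 1, 0, 0.2, 0, 0, 0])

```text
clock: 17.73
eef_pos: [0.6408, -0.028, 0.0696]
eef_rot: [[0.975, -0.11, 0.191], [-0.108, -0.994, -0.022], [0.193, 0.001, -0.981]]
wrist_force: [-19.6, 1.5, 8.1]
grip_width: -0.006
grip_force: 8.7
```

The shelf is at its stop: force rises with no further travel. I'll back off and rise.

Emit:
carry_out(moves=[-5, 0, -1, 0, 0, 0, -10, 0, -2, 0, 0, 0, -15, 0, -3, 0, 0, 0, -20, 0, -4, 0, 0, 0, -20, 0, -4, 0, 0, 0, -20, 0, -4, 0, 0, 0, -10, 0, -2, 0, -0.1, 0, 0, 0, 0, 0, -0.1, 0, 0, 0, -15, 0, 0, 0, 0, 0, -30, 0, 0, 0, 0, 0, -35, 0, 0, 0, 0, 0, -35, 0, 0, 0, 0, 0, -35, 0, 0, 0, 0, 0, -35, 0, 0, 0, 0, 0, -35, 0, 0, 0, 0, 0, -25, 0, 0, 0, 0, 0, 0, 0, 0, 0])

```text
clock: 19.15
eef_pos: [0.5444, -0.0167, 0.3218]
eef_rot: [[0.994, -0.11, 0.01], [-0.11, -0.994, -0.001], [0.01, -0.0, -1.0]]
wrist_force: [0.9, 0.4, -0.3]
grip_width: 0.0
grip_force: 0.0
```

```bash
python3 - <<'E'
from h import *
s=state();print(s["eef_pos"],s["eef_rot"],s["q"],s["clock"])
for c in ["top","scene"]:
    a=snapshot(c)
    for n in["rack_bar","oven","door_hinge","door_corner","tin_lid"]: print(n,[(np.round(d["location"],4).tolist(),round(d["confidence"],2)) for d in spot_point(c,n)[:2]])
E
```

```text
[ 0.5444 -0.0167  0.3218] [[ 0.9939 -0.11    0.0102]
 [-0.11   -0.9939 -0.0007]
 [ 0.0102 -0.0004 -0.9999]] [ 0.3187  0.1017 -0.4013  1.5684  0.0414  1.4694 -1.7656] 19.15
rack_bar [([0.6582, -0.0267, 0.0824], 0.54)]
oven [([0.6879, -0.0312, 0.0017], 0.9)]
door_hinge [([0.7086, 0.0999, 0.0432], 0.89)]
door_corner [([0.4424, 0.182, 0.2347], 0.97)]
tin_lid [([0.2312, -0.3486, -0.0004], 0.65)]
rack_bar [([0.6398, 0.5006, 0.0022], 0.75), ([0.6564, -0.0266, 0.0865], 0.64)]
oven [([0.659, -0.4689, 0.0002], 0.75), ([0.6875, -0.0327, -0.0024], 0.56)]
door_hinge [([0.7032, 0.1013, 0.0441], 0.94)]
door_corner [([0.4429, 0.1774, 0.2312], 0.75), ([0.5451, -0.5779, 0.0029], 0.3)]
tin_lid [([0.2315, -0.3483, -0.0021], 0.97)]
```

Emit:
carry_out(moves=[-7.3, -23.5, 0, 0, 0, 0, -7.3, -23.5, 0, 0, 0, 0, -7.3, -23.5, 0, 0, 0, 0, -7.3, -23.5, 0, 0, 0, 0, -7.3, -23.5, 0, 0, 0, 0, -7.3, -23.5, 0, 0, 0, 0, -7.3, -23.5, 0, 0, 0, 0, -7.3, -23.5, 0, 0, 0, 0, -7.3, -23.5, 0, 0, 0, 0, -7.3, -23.5, 0, 0, 0, 0, 0, 0, 0, 0, 0, 0, 0, 0, 0, 0, 0, 0])

```text
clock: 20.75
eef_pos: [0.4951, 0.226, 0.3154]
eef_rot: [[0.994, -0.107, -0.0], [-0.107, -0.994, 0.0], [-0.0, -0.0, -1.0]]
wrist_force: [0.2, -0.8, 0.1]
grip_width: -0.001
grip_force: 0.0
```

Emit:
carry_out(moves=[0, 0, 25, 0, 0, 0, 0, 0, 30, 0, 0, 0, 0, 0, 30, 0, 0, 0, 0, 0, 25, 0, 0, 0, 0, 0, 20, 0, 0, 0, 0, 0, 10, 0, 0, 0, 0, 0, 0, 0, 0, 0, 0, 0, 0, 0, 0, 0])

```text
clock: 21.42
eef_pos: [0.4961, 0.224, 0.176]
eef_rot: [[0.994, -0.111, 0.0], [-0.111, -0.994, 0.0], [0.0, -0.0, -1.0]]
wrist_force: [0.7, 0.2, 1.4]
grip_width: -0.003
grip_force: 0.0
```

```bash
python3 - <<'E'
from h import *
s=state();R=s["eef_rot"];p0=s["eef_pos"][:2];y=-.11
O=np.array([[np.cos(y),-np.sin(y)],[np.sin(y),np.cos(y)]]);H=np.array([.706,.102])
def P(t):
    n=.055+.011*abs(np.cos(t))+.014*abs(np.sin(t));r=.222
    return H+O@(r*np.array([-np.sin(t),-np.cos(t)])+n*np.array([-np.cos(t),np.sin(t)]))
ts=np.linspace(1.55,0.1,36);W=[P(t) for t in ts]
D=(np.array(W)-p0)@R[:2,:2]*1000
print("first",D[0].round(1)); 
E=np.diff(np.round(D,1),axis=0)
print(", ".join(f"{a:.1f}, {b:.1f}, 0, 0, 0, 0" for a,b in E))
print(W[0],W[-1],P(0))
E
```

```text
first [-1.3 33.7]
-2.5, 8.8, 0, 0, 0, 0, -2.2, 9.0, 0, 0, 0, 0, -1.8, 9.2, 0, 0, 0, 0, -1.4, 9.2, 0, 0, 0, 0, -1.0, 9.2, 0, 0, 0, 0, -0.7, 9.4, 0, 0, 0, 0, -0.3, 9.4, 0, 0, 0, 0, 0.2, 9.4, 0, 0, 0, 0, 0.5, 9.5, 0, 0, 0, 0, 0.9, 9.4, 0, 0, 0, 0, 1.3, 9.5, 0, 0, 0, 0, 1.7, 9.4, 0, 0, 0, 0, 2.1, 9.3, 0, 0, 0, 0, 2.5, 9.3, 0, 0, 0, 0, 2.9, 9.2, 0, 0, 0, 0, 3.2, 9.1, 0, 0, 0, 0, 3.7, 9.0, 0, 0, 0, 0, 4.1, 8.8, 0, 0, 0, 0, 4.5, 8.7, 0, 0, 0, 0, 4.8, 8.5, 0, 0, 0, 0, 5.2, 8.3, 0, 0, 0, 0, 5.6, 8.1, 0, 0, 0, 0, 6.0, 7.9, 0, 0, 0, 0, 6.3, 7.7, 0, 0, 0, 0, 6.6, 7.3, 0, 0, 0, 0, 7.0, 7.1, 0, 0, 0, 0, 7.3, 6.8, 0, 0, 0, 0, 7.6, 6.5, 0, 0, 0, 0, 7.8, 6.2, 0, 0, 0, 0, 8.2, 5.8, 0, 0, 0, 0, 8.4, 5.4, 0, 0, 0, 0, 8.7, 5.2, 0, 0, 0, 0, 8.9, 4.7, 0, 0, 0, 0, 9.1, 4.3, 0, 0, 0, 0, 9.3, 4.0, 0, 0, 0, 0
[0.491  0.1907] [ 0.5939 -0.1011] [ 0.616  -0.1114]
```

Emit:
carry_out(moves=[-1, 9, 0, 0, 0, 0, 0, 8, 0, 0, 0, 0, 0, 8, 0, 0, 0, 0, 0, 8, 0, 0, 0, 0, -2.5, 9, 0, 0, 0, 0, -2, 9, 0, 0, 0, 0, -2, 9, 0, 0, 0, 0, -1.5, 9, 0, 0, 0, 0, -1, 9, 0, 0, 0, 0, -0.5, 9.5, 0, 0, 0, 0, -0.5, 9.5, 0, 0, 0, 0, 0, 9.5, 0, 0, 0, 0])

```text
clock: 22.42
eef_pos: [0.4728, 0.119, 0.1754]
eef_rot: [[0.994, -0.11, -0.0], [-0.11, -0.994, 0.0], [-0.0, -0.0, -1.0]]
wrist_force: [-0.3, 1.5, 0.7]
grip_width: 0.003
grip_force: 0.0
```

Emit:
carry_out(moves=[0.5, 9.5, 0, 0, 0, 0, 1, 9.5, 0, 0, 0, 0, 1.5, 9.5, 0, 0, 0, 0, 1.5, 9.5, 0, 0, 0, 0, 2, 9.5, 0, 0, 0, 0, 2.5, 9, 0, 0, 0, 0, 3, 9, 0, 0, 0, 0, 3, 9, 0, 0, 0, 0, 4, 9, 0, 0, 0, 0, 4, 9, 0, 0, 0, 0])

```text
clock: 23.25
eef_pos: [0.486, 0.0245, 0.1754]
eef_rot: [[0.994, -0.11, -0.0], [-0.11, -0.994, 0.0], [-0.0, -0.0, -1.0]]
wrist_force: [-0.1, 0.3, 0.5]
grip_width: 0.0
grip_force: 0.0
```

```bash
python3 - <<'E'
from h import *
s=state();print(s["eef_pos"],s["wrist_force"],s["clock"])
for c in ["top","scene"]:
    a=snapshot(c); cv2.imwrite(f"pics/q_{c}.png",cv2.resize(a[150:350,200:440,::-1],None,fx=3,fy=3))
    print([(np.round(d["location"],4).tolist(),round(d["confidence"],2)) for d in spot_point(c,"door_corner")[:2]])
E
```

```text
[0.486  0.0245 0.1754] [-0.101   0.3058  0.4656] 23.25
[([0.4686, -0.0383, 0.2349], 0.95), ([0.4366, -0.5564, 0.0022], 0.54)]
[([0.4717, -0.0446, 0.2355], 0.79)]
```

View pics/q_scene.png

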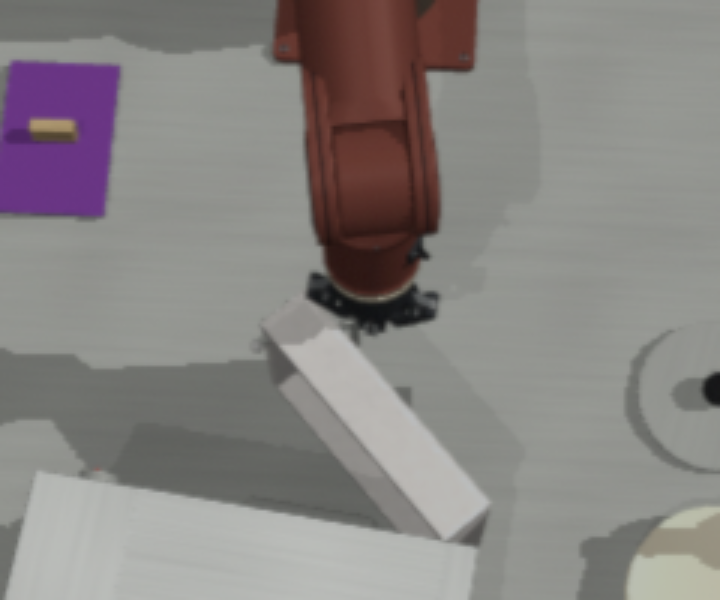

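The door is following, now about 0.72 rad with its free edge at crop (290,315). I'll continue more slowly.

Emit:
carry_out(moves=[4.5, 8.5, 0, 0, 0, 0, 5, 8.5, 0, 0, 0, 0, 5, 8.5, 0, 0, 0, 0, 5.5, 8, 0, 0, 0, 0, 6, 8, 0, 0, 0, 0, 6.5, 7.5, 0, 0, 0, 0, 6.5, 7.5, 0, 0, 0, 0, 7, 7, 0, 0, 0, 0])

```text
clock: 24.12
eef_pos: [0.5249, -0.0438, 0.1754]
eef_rot: [[0.994, -0.11, -0.0], [-0.11, -0.994, -0.0], [-0.0, 0.0, -1.0]]
wrist_force: [-0.8, 1.3, 0.6]
grip_width: 0.001
grip_force: 0.0
```

Emit:
carry_out(moves=[3.7, 3.4, 0, 0, 0, 0, 3.7, 3.4, 0, 0, 0, 0, 3.8, 3.2, 0, 0, 0, 0, 3.8, 3.2, 0, 0, 0, 0, 4, 3, 0, 0, 0, 0, 4, 3, 0, 0, 0, 0, 4, 3, 0, 0, 0, 0, 4, 3, 0, 0, 0, 0, 4.2, 2.7, 0, 0, 0, 0, 4.2, 2.7, 0, 0, 0, 0])

```text
clock: 24.95
eef_pos: [0.5606, -0.0778, 0.1755]
eef_rot: [[0.994, -0.11, 0.0], [-0.11, -0.994, 0.0], [0.0, -0.0, -1.0]]
wrist_force: [-0.5, 0.5, 0.5]
grip_width: -0.003
grip_force: 0.0
```

```bash
python3 - <<'E'
from h import *
s=state();print(s["eef_pos"],s["wrist_force"],s["clock"])
for c in ["top","scene"]:
    a=snapshot(c); cv2.imwrite(f"pics/r_{c}.png",cv2.resize(a[150:350,200:440,::-1],None,fx=3,fy=3))
    for d in spot_point(c,"door_corner")[:1]:
        v=np.array(d["location"])[:2]-[.706,.102]; v=[v@[.994,-.11],v@[.11,.994]]
        print(d["location"],"theta",-(np.arctan2(v[1],v[0])-np.arctan2(-.27,-.055)))
E
```

```text
[ 0.5606 -0.0778  0.1755] [-0.5494  0.5354  0.4645] 24.95
[0.5666, -0.137, 0.236] theta 0.2168526278052756
```

Emit:
carry_out(moves=[4.3, 2.5, 0, 0, 0, 0, 4.3, 2.5, 0, 0, 0, 0, 4.4, 2.3, 0, 0, 0, 0, 4.4, 2.2, 0, 0, 0, 0, 4.5, 2, 0, 0, 0, 0, 4.5, 2, 0, 0, 0, 0])

```text
clock: 25.65
eef_pos: [0.5854, -0.0941, 0.1754]
eef_rot: [[0.994, -0.11, -0.0], [-0.11, -0.994, 0.0], [-0.0, -0.0, -1.0]]
wrist_force: [-0.2, 0.2, -0.5]
grip_width: -0.003
grip_force: 0.0
```

Emit:
carry_out(moves=[3, 1.2, 0, 0, 0, 0, 3, 1, 0, 0, 0, 0, 3, 1, 0, 0, 0, 0])

```text
clock: 25.9
eef_pos: [0.5938, -0.0982, 0.1754]
eef_rot: [[0.994, -0.11, -0.0], [-0.11, -0.994, -0.0], [-0.0, 0.0, -1.0]]
wrist_force: [0.3, -0.5, 0.1]
grip_width: -0.0
grip_force: 0.0
```

Emit:
carry_out(moves=[2, 0.5, 0, 0, 0, 0, 2, 0.5, 0, 0, 0, 0])

```text
clock: 26.07
eef_pos: [0.5975, -0.0995, 0.1754]
eef_rot: [[0.994, -0.11, -0.0], [-0.11, -0.994, 0.0], [-0.0, -0.0, -1.0]]
wrist_force: [-0.3, -0.2, -0.2]
grip_width: 0.002
grip_force: 0.0
```

Emit:
carry_out(moves=[2, 1, 0, 0, 0, 0, 2, 1, 0, 0, 0, 0, 2, 1, 0, 0, 0, 0])

```text
clock: 26.32
eef_pos: [0.6027, -0.1028, 0.1753]
eef_rot: [[0.994, -0.11, -0.001], [-0.11, -0.994, 0.0], [-0.001, -0.0, -1.0]]
wrist_force: [-7.9, 2.0, 2.4]
grip_width: 0.0
grip_force: 0.0
```

Emit:
carry_out(moves=[2, 1, 0, 0, 0, 0, 2, 1, 0, 0, 0, 0])

```text
clock: 26.48
eef_pos: [0.6052, -0.1049, 0.1748]
eef_rot: [[0.994, -0.11, -0.004], [-0.11, -0.994, 0.001], [-0.004, -0.001, -1.0]]
wrist_force: [-7.6, 1.9, 0.1]
grip_width: 0.002
grip_force: 0.0
```

Emit:
carry_out(moves=[2, 0.5, 0, 0, 0, 0, 1, 0, 0, 0, 0, 0])

```text
clock: 26.65
eef_pos: [0.609, -0.1064, 0.1748]
eef_rot: [[0.994, -0.11, -0.002], [-0.11, -0.994, 0.0], [-0.002, -0.0, -1.0]]
wrist_force: [-3.3, 0.4, -1.0]
grip_width: -0.001
grip_force: 0.0
```

Emit:
carry_out(moves=[1, 0, 0, 0, 0, 0, 1, 0, 0, 0, 0, 0])

```text
clock: 26.82
eef_pos: [0.6118, -0.1068, 0.1754]
eef_rot: [[0.994, -0.11, 0.0], [-0.11, -0.994, -0.0], [0.0, 0.0, -1.0]]
wrist_force: [-0.5, -0.6, -0.3]
grip_width: -0.002
grip_force: 0.0
```

Emit:
carry_out(moves=[1, 0, 0, 0, 0, 0, 1, 0, 0, 0, 0, 0])

```text
clock: 26.98
eef_pos: [0.6138, -0.1068, 0.1758]
eef_rot: [[0.994, -0.11, 0.0], [-0.11, -0.994, -0.0], [0.0, 0.0, -1.0]]
wrist_force: [-7.5, -0.1, 2.9]
grip_width: -0.002
grip_force: 0.0
```

Emit:
carry_out(moves=[1, 0, 0, 0, 0, 0, 1, 0, 0, 0, 0, 0])

```text
clock: 27.15
eef_pos: [0.6137, -0.107, 0.1755]
eef_rot: [[0.994, -0.111, -0.004], [-0.111, -0.994, 0.0], [-0.004, 0.0, -1.0]]
wrist_force: [-18.4, 1.4, 6.7]
grip_width: -0.001
grip_force: 0.0
```

Emit:
carry_out(moves=[-3, 0, 0, 0, 0, 0, -10, 0, 0, 0, 0, 0, -20, 0, 0, 0, 0, 0, -30, 0, 0, 0, 0, 0, -35, 0, 0, 0, 0, 0, -30, 0, 0, 0, 0, 0, 0, 0, -20, 0, 0, 0, 0, 0, -30, 0, 0, 0, 0, 0, 0, 0, 0, 0, 0, 0, 0, 0, 0, 0])

```text
clock: 27.98
eef_pos: [0.49, -0.093, 0.2277]
eef_rot: [[0.994, -0.11, 0.005], [-0.11, -0.994, -0.001], [0.005, 0.001, -1.0]]
wrist_force: [0.6, 0.2, 0.1]
grip_width: 0.002
grip_force: 0.0
```

```bash
python3 - <<'E'
from h import *
s=state();print(s["eef_pos"],s["wrist_force"],s["clock"])
for c in ["top","scene"]:
    a=snapshot(c); cv2.imwrite(f"pics/u_{c}.png",cv2.resize(a[60:260,200:440,::-1] if c=="top" else a[220:420,170:410,::-1],None,fx=3,fy=3))
    for d in spot_point(c,"door_corner")[:1]:
        v=np.array(d["location"])[:2]-[.706,.102]; v=[v@[.994,-.11],v@[.11,.994]]
        print(d["location"],"theta",-(np.arctan2(v[1],v[0])-np.arctan2(-.27,-.055)))
E
```

```text
[ 0.49   -0.093   0.2277] [0.596  0.1515 0.0671] 27.9833
[0.6226, -0.1599, 0.2341] theta -0.00288062349200624
[0.6212, -0.1624, 0.2342] theta -0.0008082635719359743
```

View pics/u_scene.png

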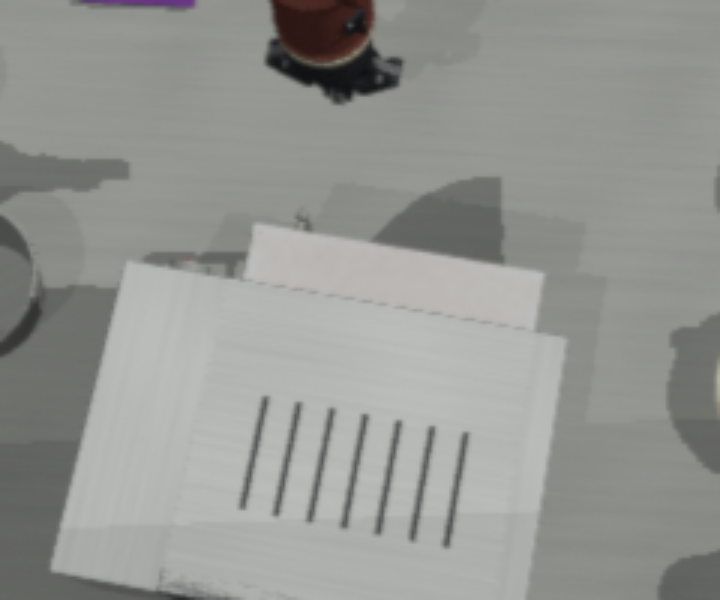

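The door is flush with the oven front (crop 255,225 to 545,272), measured at about 0 rad. The arm is clear.

```bash
python3 -c "
from rig import *
print(finish_job())"
```

```text
the job is handed in; nothing more can be done
None
```

I put the tin's own lid on squarely, pushed the shelf to its stop, snapped the door shut and flush, and handed the job in at about 28 s; the hand-in returned no verdict.

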